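# Free the peg and hang up the hand sander

### The job

Someone left a small roll of blue tape on one of the two pegs of the sloping tool board. Take the tape off and lay it flat in the small open grey tray, then hang the hand sander by its eye on the freed peg, so that it lies flat on the board, handle outward, pointing down the slope. Leave the green template on the other peg, the mug and the jar undisturbed.

Things in the scene. Friction and masses are not known exactly. Their poses are not given: they have to be found in the camera images.
- board: Pale wooden tool board, 250 mm up the slope, 280 mm wide, sloping up away from the robot at 30 degrees; fixed. Origin: middle of the lower front edge of its face, 90 mm above the bench. x runs up the slope, y to the left along the face, z out of the face. Two plain dark steel pegs, 9 mm in diameter and 38 mm long, stand square to the face (along z) at x = 185 mm, y = +75 and -75 mm.
- peg_left (a point): Foot of the left peg (+y on the board): on its axis, in the plane of the board's face.
- peg_right (a point): Foot of the right peg (-y on the board): on its axis, in the plane of the board's face.
- tape: Roll of blue tape: ring of 58 mm outer and 34 mm inner diameter, 19 mm wide, about 60 g. Starts hung on either peg, flat on the board. Origin: centre of its underside; z is its axis, out of the board.
- tray: Open grey plastic tray, 160 x 160 mm and 40 mm high, walls 5 mm, floor about 5 mm thick; fixed. Origin: centre of its underside; z up. Stands left or right of the board.
- sander: Hand sander on the bench beside the board, where the tray is not; about 280 g. Dark flat pad 130 x 70 x 10 mm; above it an orange grip bar 110 mm long (along x), 24 mm wide, 32 to 56 mm above the underside; aluminium tab with the hanging eye at the +x end. Origin: centre of the underside; x towards the eye, z up through the grip. The eye starts pointing roughly away from the robot.
- sander_eye (a point): Axis of the sander's eye (hole 19 mm in diameter) in the plane of the underside, 83 mm from the origin along x. The tab around it is 36 x 40 mm and lies 4 to 10 mm above the underside.
- sander_grip (a point): Middle of the orange grip bar, 44 mm above the underside.
- template: Green plastic template plate 6 mm thick, 54 mm wide, about 160 mm long, hung on the other peg, flat on the board. Leave it. Origin: a point of its underside about 12 mm below the peg; x up the slope.
- mug: Blue mug, 85 mm high, 76 mm wide, standing beyond and to the side. Leave it. Origin: centre of its underside.
- jar: Amber jar, 70 mm high, 60 mm wide, standing beyond and to the side. Leave it. Origin: centre of its underside.
Not all that is in view belongs to the job. Of the things like the tape, leave any that is black or brown; of the rest the smaller one is meant.

How it is judged (in metres and radians):
On the way, in this order (a step that is already met when the one before it is completed fails the run):
1. the tape lies flat in the tray, let go (x of tape in the frame of tray between -0.06 and 0.06 m and y of tape in the frame of tray between -0.06 and 0.06 m and z of tape in the frame of tray between -0.005 and 0.03 m and (angle between tape's own z axis and vertical below 0.15 rad or angle between tape's own z axis and vertical above 2.99 rad) and contact force between the fingers and tape below 0.1 N), for 0.2 s.
2. the sander hangs by its eye on the freed peg, flat on the board, let go (((x of sander_eye in the frame of board between 0.178 and 0.192 m and y of sander_eye in the frame of board between 0.068 and 0.082 m) or (x of sander_eye in the frame of board between 0.178 and 0.192 m and y of sander_eye in the frame of board between -0.082 and -0.068 m)) and z of sander_eye in the frame of board between -0.005 and 0.004 m and angle between the z axis of sander and the z axis of board, either way round below 0.1 rad and x of sander in the frame of board below 0.125 m and contact force between the fingers and sander below 0.1 N), for 0.2 s.
At the end, for the whole second after the job is handed in: Tape flat (0.15 rad) in the tray, within 60 mm of its centre in x and y; sander's eye round the freed peg (7 mm each way, underside within 4 mm of the face), flat on the board (0.1 rad), its centre at least 60 mm down-slope of the peg; both let go and at rest (all of step 1 and all of step 2 and linear speed of each of sander, tape below 0.02 m/s); the robot touches nothing.
It fails at once if the green template is moved by more than 20 mm (distance of template from where it was at the start of the episode above 0.02 m).
It fails at once if the mug is moved by more than 20 mm (distance of mug from where it was at the start of the episode above 0.02 m).
It fails at once if the jar is moved by more than 20 mm (distance of jar from where it was at the start of the episode above 0.02 m).
It also fails if it takes over 64 s, if anything falls off the work surface, if the arm or the gripper's body presses on something with over 40 N, if the wrist force passes 120 N, or if a joint passes its speed limit or range.

### The arm

A 6-joint arm with a two-finger parallel gripper is mounted at the origin on the work surface. World frame = base frame: x ahead of the robot, y to its left, z up, the work surface at z = 0. Lengths are in mm, angles in rad, forces in N, time in s.
With the tool pointing down it reaches from about 275 to 750 mm from the base axis. Payload 10.2 kg.
Tool frame: the origin (TCP) lies midway between the tips of the shut fingers; the grasp point (between the pads) lies 19 mm behind it (ctrl.tcp_to_grasp is the z of the grasp point in the tool frame, in mm); z points along the fingers, y is the direction in which the jaws open and shut (so a half turn about z gives the same grasp; the last joint's range is limited). The gripper opens to 85 mm and grips with 20 to 120 N. Pads are 22 mm wide; open, the fingers measure 114 mm over their backs; the gripper's body (76 mm by 85 mm) begins 54 mm behind the grasp point. The pads swing forward as they close: fully open they stand 13 mm farther back than shut.
Start: joints at [-0.223, 0.313, 1.498, -0, 1.331, -0.223], TCP at [525.006, -0.013, 231.294] pointing down, gripper open.
Joint ranges: [-2.94, 2.94], [-0.97, 2.17], [0.19, 2.56], [-1.23, 4.37], [0.02, 3.11], [-2.88, 2.88]. Speed limits (rad/s): [2.39, 2.39, 3.01, 3.14, 3.14, 3.14].

### API

Orientations are given as a unit quaternion [w, x, y, z].
In Python, from rig import sensors, capture, order, ctrl gives the robot as it stands. The module is installed in compiled form; this text tells all that it offers.
- The arm moves only by the tool play_rows, never from a script. Its argument "deltas" is a list of rows, each a list of 7 numbers: the shift along the world's x, y, z in units of 40 mm (1.0 is 40 mm), then the turn, a rotation vector about the world's x, y, z in units of 6 degrees (1.0 is 6 degrees), then the opening, from -1 (shut) to 1 (fully open). A call has 1 to 8 rows; each row shifts and turns the commanded pose from where the row before left it; what a row does not reach is not made up. A row lasts 1/12 s, in which the tool goes at most 41.7 mm and 7.16 degrees, less where a joint would pass 70% of its speed; a pose out of reach is approached as far as the arm can. A call is refused whole if a number of a shift passes 1 or a number of a turn 1, either way. A call with a gripper value outside its range is refused whole. The fingers move at their own pace and stop on an object; "squeeze" is the grip in N (left out, the last holds). Time passes only in rows, so rows that do not move let the fingers close. It gives the time, the measured TCP pose, the force and the opening at its end, in the units of the state.
- sensors.sense(): the state, without advancing time (a new reading comes with each control period).
- capture(name): name is "scene" or "side" or "wrist"; returns a dict with "pixels" (384x512x3 uint8, red, green, blue), "z_map" (384x512 float32, mm along the optical axis (not along the pixel's ray), 0 where there is no reading), "fx", "fy", "cx", "cy" (pixels), "k1" (the pictures are not rectified: a ray, as slopes to the right and down, at radius r is drawn at 1 + k1 r^2 times it, then the intrinsics apply), "eye" and "rotation" of the camera in the world; the wrist camera has in their place "tool_from_camera" (4x4, takes a point from camera to tool coordinates, whose origin is the TCP and whose axes are the flange's). Camera axes: x right, y down, z forward; pixel columns grow to the right and rows downward; lengths in mm; the calibration is good to about 2 mm. A picture is of the moment at which its call begins: read the wrist's pose just before it.
- order.finish_job(): hands the job in, once; it reports no verdict.
The state is a dict: "time_s": time; "joints": joint angles; "dq": joint speeds; "tau": joint torques, N m; "eef_pos": TCP position; "ee_rot": TCP orientation; "force": force on the tool from outside, world axes, zero at the start; "wrist_torque": the same for the moment, N m; "grip_width": opening from 0.0 (shut) to 1.0 (fully open).
Only numpy, scipy, OpenCV 4.12 (cv2) and the standard library are available. Lean on these libraries where they do the work, as an engineer would, in place of code of your own. Each camera call takes 0.05 s, during which the arm holds its last target. There are 200 camera calls.

## Working session

There is one attempt and no reset: what is moved stays moved. The work goes in short steps, Python scripts to look and compute and a tool call to move; the robot and the scene stay as the last step left them, time stands still between calls to the robot, and variables do not carry over. Pictures are saved under pics/ and viewed, about 8 in all and at most 12, crops included, and the job is handed in when it is done.

Besides the shell and the picture viewer there is one more tool, called in YAML: its name, and indented under it one key for each argument. play_rows: Moves the arm, as the interface text tells. Its arguments: {"type":"object","properties":{"deltas":{"type":"array","items":{"type":"array","items":{"type":"number"}}},"squeeze":{"type":"number"}},"required":["deltas"]}

```bash
mkdir -p pics; cat > h.py <<'E'
import numpy as np, cv2
from rig import sensors, capture, order, ctrl
from scipy.spatial.transform import Rotation as R
def rot(q): return R.from_quat([q[1],q[2],q[3],q[0]]).as_matrix()
def cloud(name):
    s=sensors.sense(); c=capture(name); z=c["z_map"].astype(float)
    K=np.array([[c["fx"],0,c["cx"]],[0,c["fy"],c["cy"]],[0,0,1]]);
    v,u=np.mgrid[0:384,0:512].astype(np.float32)
    p=cv2.undistortPoints(np.stack([u,v],-1).reshape(-1,1,2),K,np.array([c["k1"],0,0,0.])).reshape(384,512,2)
    P=np.dstack([p*z[...,None],z])
    if "eye" in c:
        Rm=np.array(c["rotation"]); Rm=Rm if Rm.shape==(3,3) else rot(Rm)
        W=P@Rm.T+np.array(c["eye"])
    else:
        T=np.array(c["tool_from_camera"]); W=P@T[:3,:3].T+T[:3,3]
        W=W@rot(s["ee_rot"]).T+np.array(s["eef_pos"])
    W[z==0]=np.nan
    return c["pixels"],W
def save(px,n): cv2.imwrite("pics/"+n,cv2.cvtColor(px,cv2.COLOR_RGB2BGR))
E
python3 - <<'E'
from h import *
a,W=cloud("scene"); b,W2=cloud("side"); np.save("sc.npy",W); np.save("si.npy",W2)
save(a,"a_scene.png");save(b,"a_side.png"); print(sensors.sense(), ctrl.tcp_to_grasp)
E
```

```text
{'time_s': 0.1, 'joints': array([-2.23381764e-01,  3.13394112e-01,  1.49835000e+00,  2.03742290e-05,
        1.33097821e+00, -2.23411453e-01]), 'dq': array([ 0.00036805, -0.00159484, -0.00107022,  0.00033528,  0.00052742,
       -0.00024499]), 'tau': array([ 2.30574413e-03, -4.12899542e+01, -2.60142785e+01, -1.81123951e-04,
        3.02137116e-03,  1.15447833e-05]), 'eef_pos': array([5.24780917e+02, 5.23595222e-02, 2.30796446e+02]), 'ee_rot': array([-4.83227885e-04,  7.07097886e-01,  7.07115450e-01, -2.92615929e-04]), 'force': array([-0.91785955, -0.68099556,  1.21651445]), 'wrist_torque': array([-0.00751759, -0.01103991,  0.00888668]), 'grip_width': 0.9986701714749914} -18.700000000000003
```

View pics/a_scene.png

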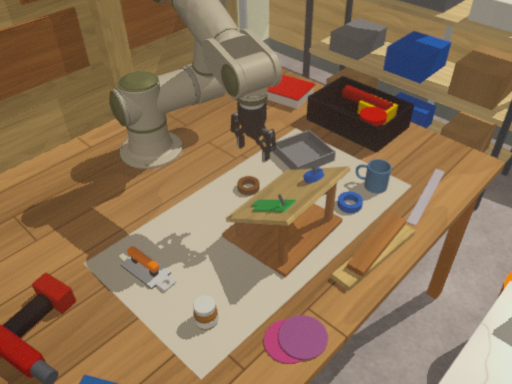

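View pics/a_side.png

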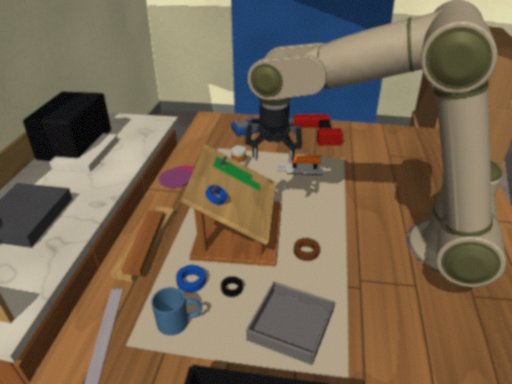

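The scene view shows the tape on the left peg (314,175), the template on the right peg (272,205), the tray at (302,152) and the sander at (147,267). In the side view the tape is at (217,195) and the tray at (292,322). The rings on the bench are decoys: a larger blue one, plus black and brown. Next I'll measure positions.

```bash
python3 - <<'E'
from h import *
A=cv2.imread("pics/a_scene.png");B=cv2.imread("pics/a_side.png")
for nm,I,f in(("scene",A,"sc.npy"),("side",B,"si.npy")):
    W=np.load(f);H=cv2.cvtColor(I,cv2.COLOR_BGR2HSV);print(nm)
    pts={"scene":dict(tape=(314,175),tmpl=(272,205),tray=(302,152),grip=(147,262),mug=(377,178),jar=(205,312),board=(300,187)),
         "side":dict(tape=(208,195),tmpl=(237,172),tray=(292,322),grip=(307,160),mug=(172,312),board=(245,205))}[nm]
    for k,(u,v) in pts.items(): print(k,W[v,u].round(),H[v,u])
    h,s,v=[H[...,i].astype(int) for i in range(3)]
    roi=(W[...,0]>350)&(W[...,0]<850)&(abs(W[...,1])<400)&(W[...,2]<260)
    def comp(m,name):
        n,l,st,_=cv2.connectedComponentsWithStats((m&roi).astype(np.uint8))
        for i in range(1,n):
            if st[i,4]>60:
                P=W[l==i];print(name,st[i].tolist(),"med",np.nanmedian(P,0).round(),"lo",np.nanpercentile(P,3,0).round(),"hi",np.nanpercentile(P,97,0).round())
    comp((h>105)&(h<125)&(s>150)&(W[...,2]>5),"blue")
    comp((h>45)&(h<80)&(s>120),"green")
    comp((h>3)&(h<15)&(s>190)&(v>150)&(W[...,2]>25),"orange")
    comp((s<40)&(v<175)&(W[...,2]>3),"grey")
    m=roi&(h>10)&(h<28)&(s>60)&(W[...,2]>90)&(W[...,2]<240)
    P=W[m];
    for _ in range(6):
        c=P.mean(0);n=np.linalg.svd(P-c,full_matrices=False)[2][2];n*=np.sign(n[2]);d=(P-c)@n;P=P[abs(d)<max(3,2*d.std())]
    print("plane",n,c,len(P),"x",np.percentile(P[:,0],[1,99]),"z",np.percentile(P[:,2],[1,99]),"tilt",np.degrees(np.arccos(n[2])))
    q=P[:,:2].astype(np.float32);print(cv2.minAreaRect(q),cv2.boxPoints(cv2.minAreaRect(q)))
E
```

```text
scene
tape [675.  88. 199.] [110 156 137]
tmpl [648. -53. 165.] [ 62 137 134]
tray [425. 353.   6.] [ 12  20 130]
grip [ 475. -355.   55.] [ 13 201 165]
mug [734. 346.  64.] [104  76 101]
jar [ 716. -361.   73.] [ 25  23 186]
board [655.  55. 164.] [ 19 120 163]
blue [339, 192, 23, 17, 157] med [713. 241.  26.] lo [677. 208.  21.] hi [744. 275.  30.]
green [253, 200, 43, 12, 373] med [647. -53. 165.] lo [582. -78. 127.] hi [704. -28. 197.]
orange [128, 247, 30, 25, 221] med [ 452. -357.   54.] lo [ 405. -366.   47.] hi [ 503. -344.   59.]
grey [274, 134, 61, 39, 1005] med [439. 337.  14.] lo [355. 250.   3.] hi [532. 397.  42.]
grey [121, 257, 55, 34, 458] med [ 454. -370.   10.] lo [ 390. -388.    5.] hi [ 548. -321.   14.]
grey [195, 317, 23, 11, 83] med [ 719. -362.   20.] lo [ 690. -376.   11.] hi [ 725. -333.   29.]
plane [-0.49957113 -0.02690741  0.86585488] [644.98651303  13.27265518 159.16154063] 2488 x [528.18035022 745.7267769 ] z [ 91.80795377 215.30381214] tilt 30.019534401837866
((635.6626586914062, 23.070266723632812), (218.55799865722656, 285.2255554199219), 2.88543152
[... 553 characters left out ...]
47. 162.] lo [574. -77. 126.] hi [693. -24. 196.]
grey [277, 158, 46, 17, 399] med [ 458. -340.    9.] lo [ 383. -374.    4.] hi [ 537. -313.   24.]
grey [222, 278, 20, 18, 95] med [592. 253.  18.] lo [568. 231.  11.] hi [613. 278.  22.]
grey [247, 283, 81, 66, 3385] med [434. 322.   6.] lo [357. 254.   3.] hi [516. 395.  40.]
plane [-0.49534583 -0.03399065  0.86803061] [625.32020776  47.59746412 152.61103707] 4011 x [519.00726437 735.78807319] z [ 92.53774633 213.89868567] tilt 29.769415754990263
((628.400390625, 21.986709594726562), (217.3333282470703, 285.8673095703125), 3.077178955078125) [[ 512.2175   158.88092]
 [ 527.56323 -126.57419]
 [ 744.58325 -114.9075 ]
 [ 729.23755  170.5476 ]]
```

```bash
cat >> h.py <<'E'
def board(o,yaw,tilt=np.radians(30)):
    return np.array(o,float), (R.from_euler('z',yaw)*R.from_euler('y',-tilt)).as_matrix()
def toolR(B): return np.column_stack([B[:,0],-B[:,1],-B[:,2]])
def delta(p,Rt):
    s=sensors.sense(); d=(np.array(p)-s["eef_pos"])/40
    w=R.from_matrix(Rt@rot(s["ee_rot"]).T).as_rotvec(degrees=True)/6
    print("shift",d.round(2),"turn",w.round(2),"| pos",s["eef_pos"].round(1),"F",s["force"].round(1),"w",round(s["grip_width"],3),"t",s["time_s"],"q",s["joints"].round(2))
E
python3 - <<'E'
from h import *
o,B=board([523,17,90],np.radians(3))
delta(o+B@[165,70,180],toolR(B)); print(B)
E
```

```text
shift [1.18 2.24 2.44] turn [  3.98  -3.8  -14.14] | pos [5.248e+02 1.000e-01 2.308e+02] F [-0.9 -0.7  1.2] w 0.999 t 0.1 q [-0.22  0.31  1.5   0.    1.33 -0.22]
[[ 8.64838546e-01 -5.23359562e-02 -4.99314767e-01]
 [ 4.53242676e-02  9.98629535e-01 -2.61679781e-02]
 [ 5.00000000e-01 -1.73472348e-18  8.66025404e-01]]
```

play_rows:
  deltas:
    - [0,0,0.3,0.265,-0.253,-0.943,1]
    - [0.08,0.16,0.3,0.265,-0.253,-0.943,1]
    - [0.08,0.16,0.3,0.265,-0.253,-0.943,1]
    - [0.08,0.16,0.3,0.265,-0.253,-0.943,1]
    - [0.08,0.16,0.3,0.265,-0.253,-0.943,1]
    - [0.08,0.16,0.3,0.265,-0.253,-0.943,1]
    - [0.08,0.16,0.3,0.265,-0.253,-0.943,1]
    - [0.08,0.16,0.34,0.265,-0.253,-0.943,1]

```text
time_s: 0.77
eef_pos: [547.3, 45.0, 329.0]
ee_rot: [-0.004, 0.917, 0.371, 0.149]
force: [-0.3, 0.6, 0.1]
grip_width: 0.998
```

play_rows:
  deltas:
    - [0.08,0.16,0,0.265,-0.253,-0.943,1]
    - [0.08,0.16,0,0.265,-0.253,-0.943,1]
    - [0.08,0.16,0,0.265,-0.253,-0.943,1]
    - [0.08,0.16,0,0.265,-0.253,-0.943,1]
    - [0.08,0.16,0,0.265,-0.253,-0.943,1]
    - [0.08,0.16,0,0.265,-0.253,-0.943,1]
    - [0.14,0.16,0,0.265,-0.253,-0.943,1]
    - [0,0,0,0,0,0,1]

```text
time_s: 1.43
eef_pos: [571.9, 90.9, 328.2]
ee_rot: [-0.007, 0.966, 0.024, 0.258]
force: [-0.6, -0.5, 0.2]
grip_width: 1.002
```

```bash
python3 - <<'E'
from h import *
o,B=board([523,17,90],np.radians(3))
delta(o+B@[165,70,180],toolR(B))
a,W=cloud("wrist"); np.save("w1.npy",W); save(a,"w1.png")
E
```

```text
shift [ 0.01 -0.03  0.  ] turn [-0.   -0.01  0.03] | pos [571.9  90.9 328.2] F [-0.6 -0.5  0.2] w 1.002 t 1.4333 q [-0.07  0.11  1.59  0.08  0.93  1.42]
```

View pics/w1.png

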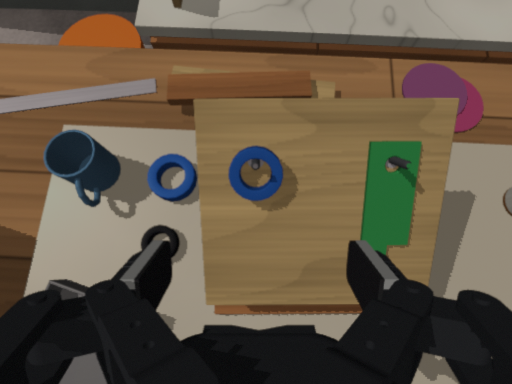

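The wrist view shows the tape at (256,173), with its peg inside near (256,164), and the template's peg at (395,162). The blue ring on the bench is farther away and looks about as big, so it is the larger one and a decoy. Now I'll fit the board and tape from this view.

```bash
cat > fit.py <<'E'
from h import *
def fitboard(a,W,o,B,ret=False):
    H=cv2.cvtColor(a,cv2.COLOR_RGB2HSV);h,s,v=[H[...,i].astype(int) for i in range(3)]
    L=(W-o)@B
    m=(abs(L[...,2])<12)&(L[...,0]>-15)&(L[...,0]<265)&(abs(L[...,1])<160)&(h>10)&(h<30)&(s>40)
    P=W[m]; 
    for _ in range(5):
        c=P.mean(0);n=np.linalg.svd(P-c,full_matrices=False)[2][2];n*=np.sign(n[2]);d=(P-c)@n;P=P[abs(d)<2.5]
    L=(P-o)@B
    r=cv2.minAreaRect(L[:,:2].astype(np.float32)); print("n",n,"tilt",np.degrees(np.arccos(n[2])),"rect",r,"zmed",np.median(L[:,2]))
    bl=(h>105)&(h<125)&(s>120)
    L=(W-o)@B
    t=bl&(L[...,2]>12)&(L[...,2]<26)&(L[...,1]>20)&(L[...,1]<130)
    Q=L[t];print("tape top",np.median(Q[:,2]),cv2.minEnclosingCircle(Q[:,:2].astype(np.float32)),Q[:,:2].mean(0),len(Q))
    for sy in(75,-75):
        p=(h>=0)&(s<80)&(v<150)&(L[...,2]>23)&(L[...,2]<45)&(abs(L[...,0]-185)<20)&(abs(L[...,1]-sy)<20)
        print("peg",sy,p.sum(),np.median(L[p],0))
    for q in ((L[...,0]<20)&m,):
        pass
E
python3 - <<'E'
from fit import *
o,B=board([523,17,90],np.radians(3))
a=cv2.cvtColor(cv2.imread("pics/w1.png"),cv2.COLOR_BGR2RGB);W=np.load("w1.npy")
fitboard(a,W,o,B)
# orange? tray seen by side
for f in("sc.npy","si.npy"):
    W=np.load(f);m=(W[...,2]>34)&(W[...,2]<46)&(W[...,0]>330)&(W[...,0]<560)&(W[...,1]>230)&(W[...,1]<430)
    print(cv2.minAreaRect(W[m][:,:2].astype(np.float32)),m.sum(),W[m].min(0),W[m].max(0))
E
```

```text
n [-0.49970694 -0.02803971  0.86574058] tilt 30.03262264083084 rect ((122.7161636352539, -0.7310028076171875), (250.04136657714844, 281.22161865234375), 0.16707460582256317) zmed 0.8598276721394196
tape top 19.866762310093428 ((171.0570831298828, 74.42877960205078), 28.559818267822266) [171.62144239  74.29847208] 1474
peg 75 59 [185.65707888  74.54563267  36.12809648]
peg -75 76 [184.59693225 -72.33256114  32.87354053]
((439.19451904296875, 342.06927490234375), (165.4361114501953, 166.95816040039062), 75.48193359375) 259 [346.46167991 245.71697344  34.05255365] [536.51926059 428.42231848  45.36093096]
((432.37103271484375, 341.5307312011719), (163.16067504882812, 160.62576293945312), 74.73445892333984) 633 [334.69406533 244.85282218  34.04941963] [529.28414355 429.98972811  44.06406288]
```

```bash
python3 - <<'E'
from h import *
o,B=board([523,17,90],np.radians(3.1))
delta(o+B@[171.3,74.4,60],toolR(B));delta(o+B@[171.3,74.4,3],toolR(B)); print((B@[0,0,-1]).round(3))
E
```

```text
shift [ 1.63  0.18 -2.52] turn [ 0.02 -0.02 -0.01] | pos [571.8  90.3 328.4] F [-0.3 -1.   0.3] w 0.998 t 1.4833 q [-0.07  0.11  1.59  0.08  0.93  1.41]
shift [ 2.35  0.22 -3.75] turn [ 0.02 -0.02 -0.01] | pos [571.8  90.3 328.4] F [-0.3 -1.   0.3] w 0.998 t 1.4833 q [-0.07  0.11  1.59  0.08  0.93  1.41]
[ 0.499  0.027 -0.866]
```

play_rows:
  deltas:
    - [0.3,0.04,-0.42,0.02,-0.02,0,1]
    - [0.4,0.05,-0.6,0,0,0,1]
    - [0.4,0.05,-0.6,0,0,0,1]
    - [0.4,0.03,-0.6,0,0,0,1]
    - [0.13,0.01,-0.3,0,0,0,1]
    - [0.25,0.01,-0.43,0,0,0,1]
    - [0.25,0.01,-0.43,0,0,0,1]
    - [0.22,0.02,-0.37,0,0,0,1]

```text
time_s: 2.15
eef_pos: [666.4, 97.8, 178.1]
ee_rot: [-0.007, 0.966, 0.026, 0.259]
force: [0.4, 0.4, 1.0]
grip_width: 1.005
```

play_rows:
  deltas:
    - [0,0,0,0,0,0,1]
    - [0,0,0,0,0,0,0.2]
    - [0,0,0,0,0,0,0]
    - [0,0,0,0,0,0,0]
    - [0,0,0,0,0,0,0]
    - [0,0,0,0,0,0,0]
    - [0,0,0,0,0,0,0]
    - [0,0,0,0,0,0,0]
  squeeze: 30

```text
time_s: 2.82
eef_pos: [666.0, 98.2, 181.0]
ee_rot: [-0.007, 0.965, 0.025, 0.26]
force: [-5.2, -1.3, 4.8]
grip_width: 0.67
```

```bash
python3 - <<'E'
from h import *
o,B=board([523,17,90],np.radians(3.1))
delta(o+B@[171.3,74.4,3],toolR(B))
a,W=cloud("wrist"); save(a,"w2.png")
E
```

```text
shift [-0.01  0.03 -0.07] turn [0.   0.03 0.02] | pos [666.   98.2 181. ] F [-5.2 -1.3  4.8] w 0.67 t 2.8167 q [-0.05  0.44  1.55  0.08  0.63  1.42]
```

View pics/w2.png

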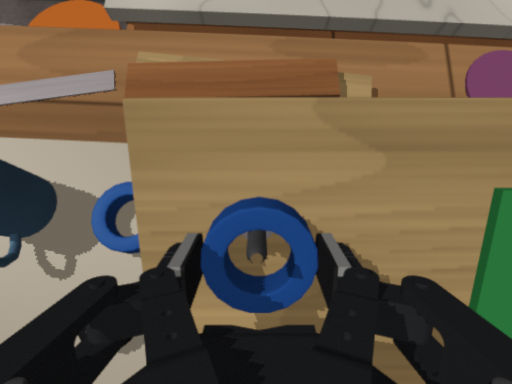

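The tape is gripped (57 mm opening) and the peg shows inside its hole at (257,245). Next I'll lift it square to the board and carry it to the tray.

play_rows:
  deltas:
    - [-0.2,-0.01,0.34,0,0,0,0]
    - [-0.3,-0.016,0.52,0,0,0,0]
    - [-0.3,-0.016,0.52,0,0,0,0]
    - [-0.3,-0.016,0.52,0,0,0,0]
    - [-0.3,0.3,0.3,-0.05,1,0,0]
    - [-0.7,0.7,0,-0.05,1,0,0]
    - [-0.7,0.8,0,-0.05,1,0,0]
    - [-0.7,0.9,0,-0.05,1,0,0]

```text
time_s: 3.53
eef_pos: [527.5, 200.8, 269.4]
ee_rot: [-0.002, 0.998, 0.025, 0.052]
force: [-0.1, 0.5, -0.9]
grip_width: 0.668
```

play_rows:
  deltas:
    - [-0.7,0.9,0,-0.05,1,0,0]
    - [-0.7,0.8,-0.1,0,0,0,0]
    - [-0.6,0.7,-0.5,0,0,0,0]
    - [-0.3,0.4,-0.8,0,0,0,0]
    - [0,0.3,-0.8,0,0,0,0]
    - [0,0,0,0,0,0,0]

```text
time_s: 4.03
eef_pos: [437.2, 321.0, 175.0]
ee_rot: [0.001, 1.0, 0.027, -0.003]
force: [0.0, -0.3, -1.8]
grip_width: 0.67
```

```bash
python3 - <<'E'
from h import *
delta([436,342,80],toolR(board([0,0,0],np.radians(3),0)[1]))
a,W=cloud("wrist");c,W2=cloud("side"); save(np.hstack([a[:,100:420],c[120:,150:450].repeat(1,0)[:264].copy() if 0 else cv2.resize(c[150:384,150:420],(443,384))]),"w3.png")
E
```

```text
shift [-0.03  0.53 -2.38] turn [ 0.01 -0.06 -0.02] | pos [437.2 321.  175. ] F [ 0.  -0.3 -1.8] w 0.67 t 4.0333 q [0.42 0.4  1.52 0.   1.22 1.93]
```

View pics/w3.png

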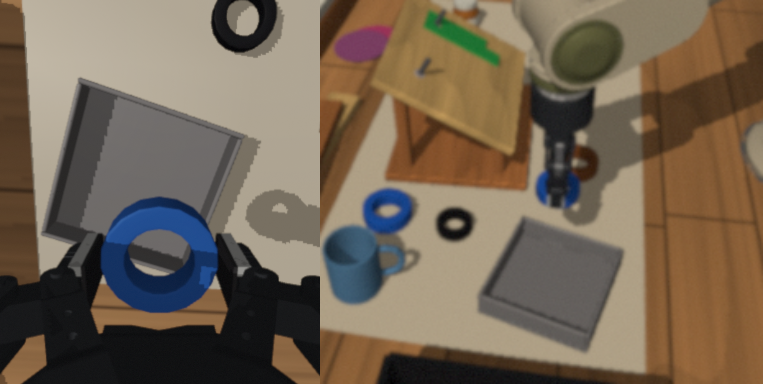

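```bash
python3 - <<'E'
from h import *
a,W=cloud("wrist")
m=(W[...,2]>32)&(W[...,2]<46)&(W[...,0]>330)&(W[...,0]<560)&(W[...,1]>230)&(W[...,1]<440)
f=(W[...,2]>0)&(W[...,2]<9)&(abs(W[...,0]-437)<40)&(abs(W[...,1]-345)<40)
print(cv2.minAreaRect(W[m][:,:2].astype(np.float32)),m.sum(),np.median(W[f],0))
E
```

```text
((434.0928039550781, 341.67828369140625), (160.511474609375, 159.75181579589844), 74.75132751464844) 2973 [444.4211735  349.85637298   4.79193794]
```

play_rows:
  deltas:
    - [-0.03,0.3,-0.3,0,-0.06,0,0]
    - [-0.05,0.23,-0.7,0,0,0,0]
    - [0,0,-0.9,0,0,0,0]
    - [0,0,-0.9,0,0,0,0]
    - [0,0,-0.8,0,0,0,0]
    - [0,0,-0.3,0,0,0,0]
    - [0,0,-0.17,0,0,0,0]
    - [0,0,0,0,0,0,0]

```text
time_s: 4.85
eef_pos: [438.4, 341.3, 17.3]
ee_rot: [-0.001, 1.0, 0.025, 0.004]
force: [-0.4, 0.2, -0.5]
grip_width: 0.667
```

```bash
python3 - <<'E'
from h import *
delta([434,342,11],toolR(board([0,0,0],np.radians(3),0)[1]))
E
```

```text
shift [-0.11  0.02 -0.16] turn [-0.02  0.08  0.02] | pos [438.4 341.3  17.3] F [-0.4  0.2 -0.5] w 0.667 t 4.85 q [ 0.45  0.63  1.63 -0.    0.87  1.97]
```

play_rows:
  deltas:
    - [0,0,-0.1,0,0.06,0,0]
    - [0,0,-0.05,0,0,0,0]
    - [0,0,0,0,0,0,0.5]
    - [0,0,0,0,0,0,0.8]
    - [0,0,0,0,0,0,1]
    - [0,0,0,0,0,0,1]
    - [0,0,0.3,0,0,0,1]
    - [0,0,0.5,0,0,0,1]

```text
time_s: 5.52
eef_pos: [436.3, 341.0, 41.9]
ee_rot: [0.0, 1.0, 0.026, -0.001]
force: [-0.2, 0.2, 1.3]
grip_width: 1.001
```

play_rows:
  deltas:
    - [0,0,0.8,0,0,0,1]
    - [0,0,0.9,0,0,0,1]
    - [0,0,0.9,0,0,0,1]
    - [0,0,0.9,0,0,0,1]
    - [0,0,0,0,0,0,1]
    - [0,0,0,0,0,0,1]

```text
time_s: 6.02
eef_pos: [437.8, 341.8, 185.0]
ee_rot: [-0.002, 1.0, 0.026, 0.003]
force: [-1.0, 0.2, -1.1]
grip_width: 1.0
```

```bash
python3 - <<'E'
from h import *
delta([450,-350,250],toolR(board([0,0,0],np.radians(3),0)[1]))
a,W=cloud("wrist");save(a,"w4.png")
H=cv2.cvtColor(a,cv2.COLOR_RGB2HSV);b=(H[...,0]>105)&(H[...,0]<125)&(H[...,1]>120)&(W[...,2]>18)&(W[...,2]<40)&(abs(W[...,0]-435)<70)&(abs(W[...,1]-342)<70)
Q=W[b];print(len(Q),np.median(Q,0),Q.std(0),cv2.minEnclosingCircle(Q[:,:2].astype(np.float32)))
for nm in("sc","si"):
    I=cv2.imread("pics/a_%s.png"%("scene" if nm=="sc" else "side"));W=np.load(nm+".npy");H=cv2.cvtColor(I,cv2.COLOR_BGR2HSV)
    m=(H[...,0]>3)&(H[...,0]<18)&(H[...,1]>170)&(W[...,2]>46)&(W[...,2]<62)&(W[...,0]>380)&(W[...,0]<560)&(abs(W[...,1]+350)<70)
    print(m.sum(),cv2.minAreaRect(W[m][:,:2].astype(np.float32)),W[m].mean(0))
    m=(W[...,2]>3)&(W[...,2]<25)&(W[...,0]>370)&(W[...,0]<580)&(abs(W[...,1]+350)<70)
    print(m.sum(),cv2.minAreaRect(W[m][:,:2].astype(np.float32)))
E
```

```text
shift [  0.3  -17.29   1.62] turn [-0.03  0.05  0.01] | pos [437.8 341.8 185. ] F [-1.   0.2 -1.1] w 1.0 t 6.0167 q [0.45 0.41 1.48 0.   1.24 1.97]
1475 [437.21135275 340.88850606  23.60332528] [16.73570147 16.16992312  1.00729679] ((436.48138427734375, 341.3447570800781), 28.713417053222656)
278 ((451.2853088378906, -353.50543212890625), (108.71282196044922, 24.76203155517578), 4.929312705993652) [ 456.01474963 -355.11518091   54.00454366]
1137 ((475.2175598144531, -350.1380615234375), (209.42340087890625, 139.36074829101562), 0.20961128175258636)
117 ((437.7345275878906, -348.5045471191406), (90.738037109375, 27.438140869140625), 3.9997453689575195) [ 436.35225608 -346.90114762   52.71232004]
463 ((472.8713073730469, -347.4215087890625), (131.1989288330078, 205.45420837402344), 89.35374450683594)
```

View pics/w4.png

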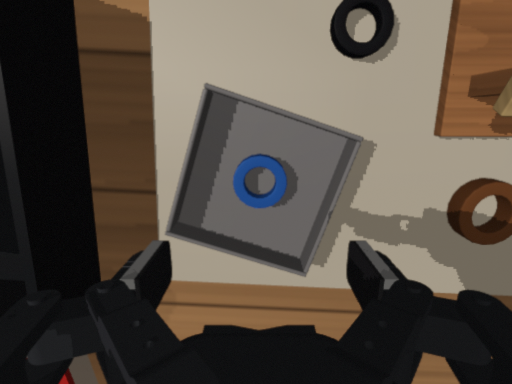

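The tape lies flat at the middle of the tray, at (260,182). Next, the sander.

play_rows:
  deltas:
    - [0,-0.5,0.5,0,0,0,1]
    - [0,-0.9,0.5,0,0,0,1]
    - [0,-0.9,0.5,0,0,0,1]
    - [0,-0.9,0.2,0,0,0,1]
    - [0,-0.9,0,0,0,0,1]
    - [0,-0.9,0,0,0,0,1]
    - [0,-0.9,0,0,0,0,1]
    - [0,-0.9,0,0,0,0,1]

```text
time_s: 6.73
eef_pos: [436.3, 67.9, 249.3]
ee_rot: [-0.001, 1.0, 0.026, -0.001]
force: [0.6, -0.3, 0.1]
grip_width: 1.0
```

play_rows:
  deltas:
    - [0,-0.9,0,0,0,0,1]
    - [0,-0.9,0,0,0,0,1]
    - [0,-0.9,0,0,0,0,1]
    - [0,-0.9,0,0,0,0,1]
    - [0,-0.9,0,0,0,0,1]
    - [0,-0.9,0,0,0,0,1]
    - [0,-0.9,0,0,0,0,1]
    - [0,-0.9,0,0,0,0,1]

```text
time_s: 7.4
eef_pos: [436.4, -220.1, 249.1]
ee_rot: [-0.002, 1.0, 0.025, -0.001]
force: [0.5, 0.8, 0.5]
grip_width: 1.001
```

play_rows:
  deltas:
    - [-0.3,-0.9,0,0,0,0,1]
    - [-0.3,-0.9,0,0,0,0,1]
    - [0,-0.6,0,0,0,0,1]
    - [0,0,0,0,0,0,1]
    - [0,0,0,0,0,0,1]

```text
time_s: 7.82
eef_pos: [412.6, -314.9, 248.8]
ee_rot: [-0.002, 1.0, 0.025, -0.001]
force: [-0.5, -0.2, -0.4]
grip_width: 1.001
```

```bash
python3 - <<'E'
from h import *
delta([450,-350,250],toolR(board([0,0,0],np.radians(4),0)[1]))
a,W=cloud("wrist");save(a,"w5.png");np.save("w5.npy",W)
H=cv2.cvtColor(a,cv2.COLOR_RGB2HSV)
m=(H[...,0]>3)&(H[...,0]<18)&(H[...,1]>150)&(W[...,2]>48)&(W[...,2]<62)&(W[...,0]>350)&(W[...,0]<580)&(abs(W[...,1]+350)<70)
print("bar",m.sum(),cv2.minAreaRect(W[m][:,:2].astype(np.float32)),np.median(W[m],0))
m=(W[...,2]>5)&(W[...,2]<15)&(W[...,0]>350)&(W[...,0]<600)&(abs(W[...,1]+350)<80)
print("pad",m.sum(),cv2.minAreaRect(W[m][:,:2].astype(np.float32)))
E
```

```text
shift [ 0.93 -0.88  0.03] turn [-0.04 -0.01  0.2 ] | pos [ 412.6 -314.9  248.8] F [-0.5 -0.2 -0.4] w 1.001 t 7.8167 q [-0.88  0.29  1.48  0.    1.37  0.64]
bar 1905 ((446.6217346191406, -353.1683349609375), (108.14540100097656, 23.211904525756836), 4.252917289733887) [ 450.294511   -352.21249239   55.22782382]
pad 4385 ((464.5265197753906, -351.5068359375), (165.24868774414062, 70.18551635742188), 4.503833293914795)
```

View pics/w5.png

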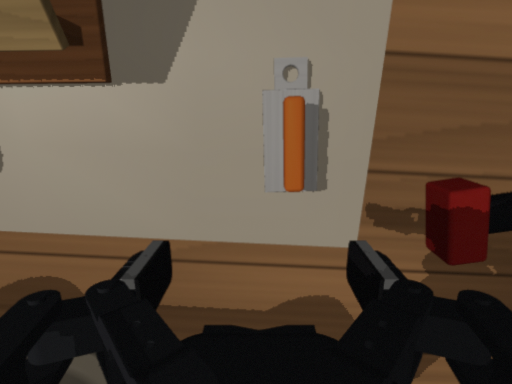

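The sander's eye is at (292,73) and its bar runs from (293,97) to (294,190), at a yaw of about 4.3°. Going down to grip it.

play_rows:
  deltas:
    - [0.4,-0.45,0,0,0,0.22,1]
    - [0.45,-0.5,-0.3,0,0,0,1]
    - [0,0,-0.9,0,0,0,1]
    - [0,0,-0.95,0,0,0,1]
    - [0,0,-0.95,0,0,0,1]
    - [0,0,-0.95,0,0,0,1]
    - [0,0,-0.5,0,0,0,1]
    - [0,0,0,0,0,0,1]

```text
time_s: 8.53
eef_pos: [445.9, -349.2, 63.8]
ee_rot: [-0.004, 0.999, 0.038, -0.002]
force: [0.3, 0.0, 0.2]
grip_width: 1.001
```

```bash
python3 - <<'E'
from h import *
delta([447,-353,26],toolR(board([0,0,0],np.radians(4.3),0)[1]))
E
```

```text
shift [ 0.03 -0.1  -0.95] turn [-0.08 -0.05 -0.01] | pos [ 445.9 -349.2   63.8] F [0.3 0.  0.2] w 1.001 t 8.5333 q [-0.87  0.59  1.55  0.    1.01  0.62]
```

play_rows:
  deltas:
    - [0.03,-0.1,-0.3,-0.08,-0.05,0,1]
    - [0,0,-0.4,0,0,0,1]
    - [0,0,-0.25,0,0,0,1]
    - [0,0,0,0,0,0,0.3]
    - [0,0,0,0,0,0,-0.3]
    - [0,0,0,0,0,0,-1]
    - [0,0,0,0,0,0,-1]
    - [0,0,0,0,0,0,-1]
  squeeze: 70

```text
time_s: 9.2
eef_pos: [448.7, -356.6, 31.2]
ee_rot: [0.004, 0.999, 0.037, 0.003]
force: [0.0, 1.3, -0.0]
grip_width: 0.305
```

play_rows:
  deltas:
    - [0,0,0,0,0,0,-1]
    - [0,0,0,0,0,0,-1]
    - [0,0,0,0,0,0,-1]

```text
time_s: 9.45
eef_pos: [448.8, -356.9, 31.4]
ee_rot: [0.004, 0.999, 0.037, 0.003]
force: [0.1, 0.9, 7.3]
grip_width: 0.268
```

```bash
python3 - <<'E'
from h import *
delta([447,-353,26],toolR(board([0,0,0],np.radians(4.3),0)[1]))
E
```

```text
shift [-0.05  0.1  -0.13] turn [0.08 0.07 0.01] | pos [ 448.8 -356.9   31.4] F [0.1 0.9 7.3] w 0.268 t 9.45 q [-0.88  0.64  1.57  0.    0.93  0.62]
```

play_rows:
  deltas:
    - [0,0,0.3,0,0,0,-1]
    - [0,0,0.6,0,0,0,-1]
    - [0,0,0.9,0,0,0,-1]
    - [0,0,0.9,0,0,0,-1]
    - [0,0,0.9,0,0,0,-1]
    - [0,0,0.9,0,0,0,-1]
    - [0,0,0.9,0,0,0,-1]
    - [0,0,0.9,0,0,0,-1]

```text
time_s: 10.12
eef_pos: [447.9, -356.0, 284.7]
ee_rot: [0.004, 0.999, 0.037, 0.003]
force: [1.1, -1.0, -2.7]
grip_width: 0.27
```

play_rows:
  deltas:
    - [0,0,0.5,0,0,0,-1]
    - [0,0,0,0,0,0,-1]
    - [0,0,0,0,0,0,-1]

```text
time_s: 10.37
eef_pos: [448.3, -356.4, 302.7]
ee_rot: [0.004, 0.999, 0.037, 0.003]
force: [0.4, 0.8, -3.8]
grip_width: 0.268
```

```bash
cat > eye.py <<'E'
from h import *
def see(name):
    s=sensors.sense();a,W=cloud("wrist");save(a,name)
    T=(W-s["eef_pos"])@rot(s["ee_rot"])   # tool frame
    m=(T[...,2]>12)&(T[...,2]<36)&(T[...,0]>-10)&(T[...,0]<130)&(abs(T[...,1])<50)
    Q=T[m];print("all",cv2.minAreaRect(Q[:,:2].astype(np.float32)),Q[:,0].max())
    t=m&(T[...,0]>68);n=np.linalg.svd(T[t]-T[t].mean(0),full_matrices=False)[2][2];print("tab z",np.median(T[t][:,2]),"n",n.round(3),"n pts",t.sum())
    u8=t.astype(np.uint8);c,h=cv2.findContours(u8,cv2.RETR_CCOMP,cv2.CHAIN_APPROX_NONE)
    for i,k in enumerate(c):
        if h[0][i][3]>=0 and len(k)>8:
            E=T[k[:,0,1],k[:,0,0]];print("hole",cv2.minEnclosingCircle(E[:,:2].astype(np.float32)),E.mean(0))
E
python3 - <<'E'
from eye import *
see("w6.png")
o,B=board([523,17,90],np.radians(3.1))
delta(o+B@[185-82,74.4,0.9+100+31],toolR(B))
E
```

```text
all ((44.41963195800781, -0.028682708740234375), (70.28213500976562, 108.1929702758789), 89.80240631103516) 98.46640183737638
tab z 21.99788594651012 n [ 0.003  0.007 -1.   ] n pts 3747
hole ((80.35881042480469, -0.19013457000255585), 9.814032554626465) [80.48896848 -0.16424989 24.35451777]
shift [ 2.35 11.22 -1.13] turn [ 0.37 -4.95 -0.17] | pos [ 448.1 -356.1  301.1] F [-0.   0.5 -3. ] w 0.267 t 10.4167 q [-0.88  0.38  1.23 -0.    1.53  0.62]
```

View pics/w6.png

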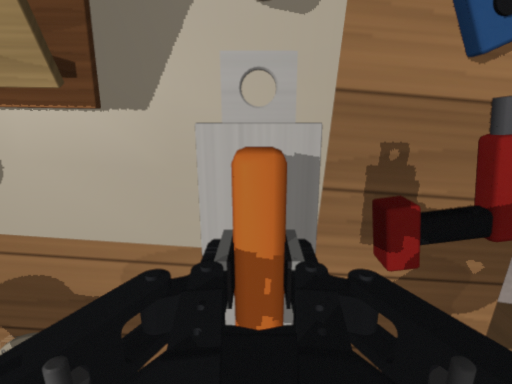

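The sander is held square to the tool, with the eye at tool (80.4, -0.2) mm and the underside about 32 mm beyond the TCP. Next I'll carry it above the left peg, tilted to the board.

play_rows:
  deltas:
    - [0,0.5,0,0,0,0,-1]
    - [0,0.8,0,0,0,0,-1]
    - [0,0.9,0,0.07,-0.9,-0.03,-1]
    - [0,0.9,0,0.07,-0.9,-0.03,-1]
    - [0,0.9,0,0.07,-0.9,-0.03,-1]
    - [0,0.9,0,0.07,-0.9,-0.03,-1]
    - [0,0.9,0,0.07,-0.9,-0.03,-1]
    - [0,0.9,0,0.03,-0.4,-0.03,-1]

```text
time_s: 11.08
eef_pos: [446.5, -86.6, 299.7]
ee_rot: [-0.008, 0.966, 0.024, 0.257]
force: [0.9, -0.4, -2.5]
grip_width: 0.266
```

play_rows:
  deltas:
    - [0.2,0.9,0,0,0,0,-1]
    - [0.4,0.9,0,0,0,0,-1]
    - [0.4,0.9,-0.1,0,0,0,-1]
    - [0.4,0.9,-0.2,0,0,0,-1]
    - [0.4,0.6,-0.2,0,0,0,-1]
    - [0.4,0.2,-0.2,0,0,0,-1]
    - [0,0,0,0,0,0,-1]
    - [0,0,0,0,0,0,-1]

```text
time_s: 11.75
eef_pos: [535.5, 88.0, 271.6]
ee_rot: [-0.007, 0.967, 0.026, 0.254]
force: [-1.2, -0.4, -3.2]
grip_width: 0.265
```

```bash
python3 - <<'E'
from eye import *
see("w7.png")
o,B=board([523,17,90],np.radians(3.1))
delta(o+B@[104.6,74.2,0.9+100+32],toolR(B));delta(o+B@[104.6,74.2,0.9+50+32],toolR(B))
a,W=cloud("wrist");L=(W-o)@B
H=cv2.cvtColor(a,cv2.COLOR_RGB2HSV)
for sy in (75,-75):
    p=(L[...,2]>22)&(L[...,2]<45)&(abs(L[...,0]-185)<15)&(abs(L[...,1]-sy)<15);print("peg",sy,p.sum(),np.median(L[p],0) if p.any() else 0)
s=sensors.sense();E=s["eef_pos"]+rot(s["ee_rot"])@[80.4,-.2,32];print("eye in board",(E-o)@B,(B.T@rot(s["ee_rot"])).round(3))
E
```

```text
all ((44.297420501708984, -0.09897994995117188), (70.14436340332031, 108.5877456665039), 89.95138549804688) 98.60576477190774
tab z 21.921502436462646 n [ 0.006  0.007 -1.   ] n pts 3752
hole ((80.23143005371094, -0.18505209684371948), 9.761144638061523) [80.5009711  -0.17249846 24.16373791]
shift [ 0.19  0.12 -0.38] turn [ 0.01 -0.07  0.01] | pos [535.5  87.4 272.6] F [-0.7 -0.6 -2. ] w 0.269 t 11.8 q [-0.09  0.07  1.78  0.1   0.79  1.38]
shift [ 0.81  0.16 -1.46] turn [ 0.01 -0.07  0.01] | pos [535.5  87.4 272.6] F [-0.7 -0.6 -2. ] w 0.269 t 11.8 q [-0.09  0.07  1.78  0.1   0.79  1.38]
peg 75 56 [182.83959156  74.09394842  37.01764389]
peg -75 143 [182.65933418 -72.939729    32.83127101]
eye in board [186.12578885  69.24792986 118.11352185] [[ 1.    -0.001 -0.006]
 [-0.001 -1.    -0.001]
 [-0.006  0.001 -1.   ]]
```

View pics/w7.png

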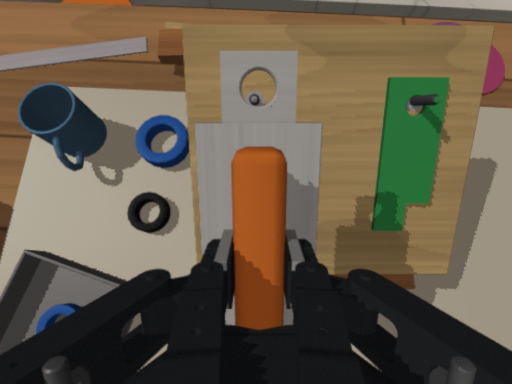

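The peg tip is visible through the eye at (255,99). Next I'll go to 45 mm above the face and recheck.

play_rows:
  deltas:
    - [0.25,0.12,-0.4,0,-0.06,0,-1]
    - [0.25,0.02,-0.5,0,0,0,-1]
    - [0.25,0.02,-0.5,0,0,0,-1]
    - [0.05,0,-0.1,0,0,0,-1]
    - [0,0,0,0,0,0,-1]

```text
time_s: 12.27
eef_pos: [567.8, 93.1, 213.2]
ee_rot: [-0.006, 0.966, 0.025, 0.259]
force: [-0.0, -1.1, -2.4]
grip_width: 0.269
```

```bash
python3 - <<'E'
from h import *
o,B=board([523,17,90],np.radians(3.1))
s=sensors.sense();Rt=rot(s["ee_rot"]);E=s["eef_pos"]+Rt@[80.4,-.2,32];print("eye in board",(E-o)@B,(B.T@Rt).round(3))
a,W=cloud("wrist");save(cv2.resize(a[20:220,150:370],(660,600)),"w8.png");L=(W-o)@B
p=(L[...,2]>25)&(L[...,2]<42)&(abs(L[...,0]-185)<15)&(abs(L[...,1]-75)<15);print("peg",p.sum(),np.median(L[p],0),L[p].min(0),L[p].max(0))
f=(abs(L[...,2])<8)&(L[...,0]>150)&(L[...,0]<230)&(abs(L[...,1])<30);print("face z",np.median(L[f][:,2]))
e=E+B@[183.5-((E-o)@B)[0],74.2-((E-o)@B)[1],1.5-((E-o)@B)[2]]-E+s["eef_pos"]
delta(e,toolR(B))
E
```

```text
eye in board [184.30824208  73.53972997  50.27257512] [[ 1.    -0.002 -0.   ]
 [-0.002 -1.    -0.002]
 [-0.     0.002 -1.   ]]
peg 112 [182.60282676  74.17990587  36.78561216] [178.85181339  69.88591152  27.42347857] [186.86261701  78.46518731  39.7897319 ]
face z 0.9985728726756635
shift [ 0.58  0.04 -1.1 ] turn [0.01 0.02 0.02] | pos [568.1  93.2 214.7] F [-0.1 -0.5 -1.5] w 0.266 t 12.3167 q [-0.07  0.2   1.79  0.1   0.63  1.39]
```

View pics/w8.png

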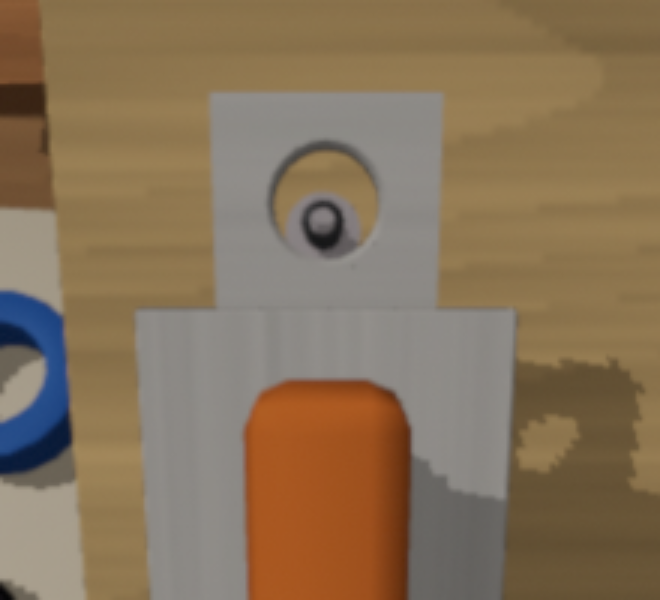

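The peg sits inside the eye, centred at board (182.9, 74.2) with the eye at (184.3, 73.5). Inserting in steps while watching the force.

play_rows:
  deltas:
    - [-0.03,0.02,-0.02,0.01,0.02,0.02,-1]
    - [0.12,0,-0.21,0,0,0,-1]
    - [0.12,0,-0.21,0,0,0,-1]
    - [0.12,0,-0.21,0,0,0,-1]
    - [0,0,0,0,0,0,-1]

```text
time_s: 12.73
eef_pos: [581.6, 94.5, 186.0]
ee_rot: [-0.007, 0.966, 0.026, 0.257]
force: [0.0, 0.3, -3.2]
grip_width: 0.265
```

```bash
cat > st.py <<'E'
from h import *
o,B=board([523,17,90],np.radians(3.1))
s=sensors.sense();Rt=rot(s["ee_rot"]);E=s["eef_pos"]+Rt@[80.4,-.2,32];b=(E-o)@B;print("eye in board",b)
delta(s["eef_pos"]+B@(np.array([182.9,74.2,1.5])-b),toolR(B))
E
python3 st.py
```

```text
eye in board [182.59467043  74.50053847  19.61453901]
shift [ 0.23  0.01 -0.39] turn [-0.01 -0.03 -0.01] | pos [581.6  94.5 186. ] F [ 0.   0.3 -3.2] w 0.265 t 12.7333 q [-0.06  0.26  1.79  0.11  0.58  1.38]
```

The tab is past the peg tip with no contact force. Carrying on down to the face.

play_rows:
  deltas:
    - [0.08,0,-0.13,0,-0.03,0,-1]
    - [0.08,0,-0.13,0,0,0,-1]
    - [0.05,0,-0.09,0,0,0,-1]
    - [0,0,0,0,0,0,-1]
    - [0,0,0,0,0,0,-1]

```text
time_s: 13.15
eef_pos: [590.1, 94.6, 174.1]
ee_rot: [-0.007, 0.965, 0.026, 0.26]
force: [0.2, -0.3, -3.6]
grip_width: 0.266
```

```bash
python3 st.py
```

```text
eye in board [184.19504733  74.16141737   5.53208257]
shift [ 0.02  0.   -0.1 ] turn [-0.    0.03 -0.01] | pos [590.1  94.6 174.1] F [ 0.2 -0.3 -3.6] w 0.266 t 13.15 q [-0.06  0.29  1.78  0.11  0.54  1.37]
```

play_rows:
  deltas:
    - [0.02,0,-0.07,0,0.02,0,-1]
    - [0.02,0,-0.05,0,0,0,-1]
    - [0,0,0,0,0,0,-1]
    - [0,0,0,0,0,0,-1]

```text
time_s: 13.48
eef_pos: [591.7, 94.7, 169.8]
ee_rot: [-0.007, 0.965, 0.026, 0.26]
force: [-2.3, 0.9, -0.2]
grip_width: 0.268
```

```bash
python3 st.py
```

```text
eye in board [183.45772135  74.11025333   0.87341586]
shift [-0.02  0.    0.01] turn [-0.    0.02 -0.01] | pos [591.7  94.7 169.8] F [-2.3  0.9 -0.2] w 0.268 t 13.4833 q [-0.06  0.3   1.78  0.12  0.54  1.37]
```

Contact with the face shows as about +4 N along its normal. Releasing and backing off.

play_rows:
  deltas:
    - [0,0,0,0,0,0,-0.3]
    - [0,0,0,0,0,0,0]
    - [0,0,0,0,0,0,0.4]
    - [0,0,0,0,0,0,0.6]
    - [0,0,0,0,0,0,0.6]
    - [0,0,0,0,0,0,0.6]
    - [-0.1,0,0.17,0,0,0,0.6]
    - [-0.2,-0.01,0.35,0,0,0,0.6]

```text
time_s: 14.15
eef_pos: [579.0, 94.2, 189.3]
ee_rot: [-0.007, 0.966, 0.026, 0.258]
force: [-0.5, -0.9, -0.4]
grip_width: 0.798
```

play_rows:
  deltas:
    - [-0.3,-0.016,0.52,0,0,0,0.6]
    - [-0.4,-0.02,0.7,0,0,0,0.6]
    - [-0.4,-0.02,0.7,0,0,0,0.6]
    - [-0.3,-0.02,0.5,0,0,0,0.6]
    - [0,0,0,0,0,0,0.6]
    - [0,0,0,0,0,0,0.6]
    - [0,0,0,0,0,0,0.6]

```text
time_s: 14.73
eef_pos: [523.5, 91.2, 286.5]
ee_rot: [-0.007, 0.965, 0.026, 0.259]
force: [0.0, -0.2, -0.9]
grip_width: 0.802
```

```bash
python3 - <<'E'
from h import *
o,B=board([523,17,90],np.radians(3.1))
a,W=cloud("wrist");save(a,"w9.png");L=(W-o)@B
H=cv2.cvtColor(a,cv2.COLOR_RGB2HSV)
m=(H[...,0]>3)&(H[...,0]<15)&(H[...,1]>180)&(L[...,2]>50)&(L[...,2]<62)&(abs(L[...,1]-75)<30)
print("bar top",m.sum(),np.median(L[m],0),cv2.minAreaRect(L[m][:,:2].astype(np.float32)))
t=(L[...,2]>5)&(L[...,2]<16)&(L[...,0]>20)&(L[...,0]<215)&(abs(L[...,1]-75)<50);Q=L[t]
for _ in range(3):
    c=Q.mean(0);n=np.linalg.svd(Q-c,full_matrices=False)[2][2];Q=Q[abs((Q-c)@n)<2]
print("pad z",np.median(Q[:,2]),"n",n,cv2.minAreaRect(Q[:,:2].astype(np.float32)),Q[:,0].max())
b,_=cloud("side");save(b,"s9.png");print(sensors.sense()["force"],sensors.sense()["time_s"])
E
```

```text
bar top 2733 [100.56816383  73.71819113  56.50006241] ((95.80441284179688, 73.68213653564453), (107.23363494873047, 23.015974044799805), 0.03839755803346634)
pad z 10.920691010480871 n [ 5.46485921e-04  1.16581404e-03 -9.99999171e-01] ((113.36312866210938, 74.18590545654297), (164.41104125976562, 70.1314926147461), 0.2686770260334015) 195.49390942416366
[ 0.72683649 -0.06277044 -0.78744934] 14.8333
```

View pics/w9.png

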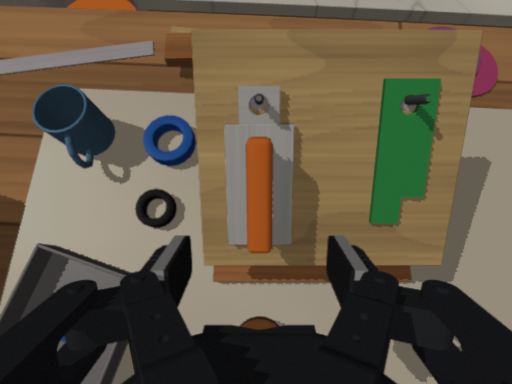

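The sander lies flat on the board, its eye round the peg at (259,102). The template and mug look unmoved. Handing in.

```bash
python3 -c "
from h import *
W=np.load('sc.npy');a,V=cloud('scene')
for k,(u,v) in dict(mug=(377,178),jar=(205,312),tmpl=(272,205)).items(): print(k,W[v,u].round(),V[v,u].round())
print(order.finish_job())"
```

```text
mug [734. 346.  64.] [735. 343.  66.]
jar [ 716. -361.   73.] [ 715. -361.   71.]
tmpl [648. -53. 165.] [650. -55. 168.]
the job is handed in; nothing more can be done
None
```

I took the small blue tape off the left peg and laid it flat in the tray. I then hung the sander by its eye on that peg and handed the job in at about 15 s of the 64 s; no verdict is reported.

- **Tape:** just after release it lay flat about 2 mm from the tray's centre. I did not measure it again before handing in.
- **Sander:** it lies parallel to the board within about 0.002 rad, underside on the face, with its centre about 87 mm down-slope of the peg. Its eye sits about 4 mm down-slope of the peg axis, at board x of about 181 mm, where the limit is 178 mm.
- **Left alone:** spot depth checks on the mug, jar and template agreed with the start to within about 4 mm, which is sensor noise.
- **Robot:** it stood clear with the gripper open and showed about 1 N, which is noise.

One disagreement: readings of the peg's position along the slope varied by about 3 mm between views. I used the closest view, and the eye went over the peg with no sign of contact.

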